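Refill the coffee-pod dispenser

ROBOT

A 6-joint arm with a two-finger parallel gripper is mounted at the origin on the work surface. World frame = base frame: x ahead of the robot, y to its left, z up, the work surface at z = 0. Lengths are in mm, angles in rad, forces in N, time in s.
With the tool pointing down it reaches from about 400 to 925 mm from the base axis. Payload 12.5 kg.
Tool frame: the origin (TCP) lies on the mounting face of the last link; the fingertips stand 190 mm ahead of it and the grasp point (between the pads) lies 171 mm ahead of it; z points along the fingers, y is the line along which they close (so a half turn about z gives the same grasp; the last joint's range is limited). The gripper opens to 95 mm and grips with 3 to 60 N. Pads are 20 mm wide; open, the fingers measure 119 mm over their backs; the gripper's body (75 mm by 180 mm) begins 59 mm behind the grasp point.
Start: joints at [-1.39, 0.491, 1.559, -0, 1.092, -0.106], TCP at [176.822, -599.465, 404.761] pointing down, gripper open.
Joint ranges: [-3.1, 3.1], [-0.84, 2.19], [0.05, 2.79], [-1.13, 4.28], [0.06, 2.93], [-2.69, 2.69]. Speed limits (rad/s): [2.22, 2.22, 2.79, 3.14, 3.14, 3.14].

INTERFACE

Orientations are given as [roll, pitch, yaw] about the fixed x, y, z axes, in that order (R = Rz(yaw) Ry(pitch) Rx(roll)).
In Python, from cell import env gives the robot as it stands.
- The arm moves only by the tool carry_out, never from a script. Its argument "series" is a list of rows, each a list of 5 numbers: the shift along the tool's x, y, z in m, then the turn about the tool's z in degrees, then the opening, from 0 (shut) to 1 (fully open). A call has 1 to 20 rows; each row is the pose to reach, as a shift and turn from the pose commanded when the call began, along the tool's axes at that moment; what a row does not reach only later rows make up. A row lasts 1/8 s, in which the tool goes at most 62.5 mm and 10.7 degrees, less where a joint would pass 70% of its speed; a pose out of reach is approached as far as the arm can. A call with a gripper value outside its range is refused whole. The fingers move at their own pace and stop on an object; the grip force is fixed at half the most. Time passes only in rows, so rows that repeat a pose let the fingers close. It gives the time, the measured TCP pose, the force, the opening and the grip force at its end, in the units of the state.
- env.state(): the state, without advancing time (a new reading comes with each control period).
- env.read_camera(name): name is "side" or "top" or "wrist"; returns (picture, depth): 420x560x3 uint8, red, green, blue; 420x560 float32, mm along the optical axis (not along the pixel's ray), 0 where there is no reading.
- env.get_calibration(name): a dict with "intrinsics" (3x3 intrinsics, pixels), "cam_to_world" (4x4, takes a point from camera to world coordinates); the wrist camera has in their place "T_tool_cam" (4x4, takes a point from camera to tool coordinates, whose origin is the TCP and whose axes are the flange's). Camera axes: x right, y up, looking along -z (the intrinsics and any distortion apply to the point x, -y, -z); pixel columns grow to the right and rows downward; lengths in mm; the calibration is good to about 2 mm. A picture is of the moment at which its call begins: read the wrist's pose just before it. get_calibration takes no time and is no camera call.
- env.job_done(): hands the job in; it is judged then, once.
The state is a dict: "t": time; "joints": joint angles; "qvel": joint speeds; "tau": joint torques, N m; "eef_pos": TCP position; "tcp_rot": TCP orientation; "ft_force": force on the tool from outside, world axes, zero at the start; "moment": the same for the moment, N m; "opening": opening from 0.0 (shut) to 1.0 (fully open); "grip_force": force on a finger pad.
Only numpy, scipy, OpenCV 4.12 (cv2) and the standard library are available. Lean on these libraries where they do the work, as an engineer would, in place of code of your own. Each camera call takes 0.05 s, during which the arm holds its last target. There are 200 camera calls.

TASK

Refill the coffee-pod dispenser on the counter: swing the dust cover at its top aside, take the pod out of the open carton and drop it edgewise into the mouth of the twisted guide, small end towards the dispenser's front, so that it slides down by itself, turning over, and stops at the front pick-up end lying lid up. Then swing the dust cover shut again over the mouth. Leave the mug, the jar and the bowl where they stand.

Things in the scene. Friction and masses are not known exactly. Their poses are not given: they have to be found in the camera images.
- pod_center (a point): Centre of the black coffee pod, half-way along its axis: a truncated cone 32 mm long; x axis = pod axis, from the flat small end (30 mm wide) to the flat foil lid with its rim (44 mm wide, 3 mm thick). 16 g. It stands on edge in the carton, axis level, small end to the carton's front, centre 30 mm above the counter. Grip it from above across its two flat ends.
- carton: Open cardboard tray fixed to the counter, 204 mm long (x), 55 mm wide (y, 49 inside), walls 24 mm high, floor 8 mm high; origin under its centre, front -x. The pod stands at its centre between ridges up to 6 mm above that floor. Flat opened flaps lie beside it.
- dispenser: Polished steel pod dispenser, fixed; base 205 x 150 mm (130 mm to the front), posts at y = +-60 mm. Origin on the counter below the mouth, front -x, z up. Its slippery channel holds the pod by the rim's left and right edges: down from the mouth, a half twist about the vertical, a bend to the pick-up end in front. Put in with small end to the front (-x), lid to the back, a pod comes out lid up; else it jams.
- mouth (a point): Centre of the guide's mouth, 258 mm up; the middle of the rim goes here (pod's centre 14.5 mm off, towards the small end), rim upright in the dispenser's y-z plane. 55 mm wide in y, 25 mm in x, narrowing over 18 mm to 47 by 13 mm; open to front and back for the fingers. Let go with its centre 5 to 15 mm above this point, the pod runs right down within 1 s.
- pickup (a point): Where the pod's centre comes to rest at the pick-up end, 73 mm in front of the mouth and 22 mm above the counter, lid up, against the stop bow.
- cover (a joint): Angle of the dust cover about its vertical hinge: 0 = shut over the mouth, at its stop; 1.9 = fully open. It swings level, counter-clockwise seen from above, the knob going first to the dispenser's back (+x), and stays where it is left (0.5 N at the knob moves it). From 1.5 rad on, mouth and fingers' room are clear.
- cover_knob (a point): Middle of the knob on the cover: upright black cylinder, 18 mm in diameter, 24 mm tall, 277 mm above the counter, on a steel disc 68 mm in diameter and 3 mm thick whose top is 12 mm below this point. Nothing stands before or behind it.
- cover_hinge (a point): Point on the cover's vertical hinge axis, over the dispenser's left post (60 mm to +y of the mouth), at the height of the knob's middle. The knob's axis is 60 mm from it; at joint value q the knob lies at (60 sin q, -60 cos q) mm from it in the dispenser's x, y.
- mug: White mug, 80 mm in diameter and 92 mm tall, origin under its centre; leave it alone.
- jar: Glass jar with a metal cap, 72 mm in diameter and 110 mm tall, origin under its centre; leave it alone.
- bowl: White bowl, 110 mm in diameter and 50 mm tall, origin under its centre; leave it alone.
Mind the look-alikes: they are no part of the job. What is meant by the part that bears pod_center is not yellow, and is the larger of those in its own colour.

How it is judged:
By the outcome, as a careful person would: the job done as asked, in the order asked, and still so for the second after the job is handed in, with the robot touching nothing.
It also fails if it takes over 69 s, if anything falls off the work surface, if the arm or the gripper's body presses on something with over 40 N, if the wrist force passes 120 N, or if a joint passes its speed limit or range.

## Working session

There is one attempt and no reset: what is moved stays moved. The work goes in short steps, Python scripts to look and compute and a tool call to move; the robot and the scene stay as the last step left them, time stands still between calls to the robot, and variables do not carry over. Pictures are saved under pics/ and viewed, at most 10 in all, crops included, and the job is handed in when it is done.

Besides the shell and the picture viewer there is one more tool, called after "Emit:" in YAML: its name, and indented under it one key for each argument. carry_out: Moves the arm, as the interface text tells. Its arguments: {"type":"object","properties":{"series":{"type":"array","items":{"type":"array","items":{"type":"number"}}}},"required":["series"]}

```bash
mkdir -p pics
cat > h.py <<'E'
import numpy as np, cv2
from cell import env
from scipy.spatial.transform import Rotation as R
def grab(n):
    s=env.state(); p,d=env.read_camera(n); c=env.get_calibration(n)
    if 'cam_to_world' in c: T=np.array(c['cam_to_world'])
    else:
        W=np.eye(4); W[:3,:3]=R.from_euler('xyz',s['tcp_rot']).as_matrix(); W[:3,3]=s['eef_pos']; T=W@np.array(c['T_tool_cam'])
    return p,d,np.array(c['intrinsics']),T,c
def pts(d,K,T):
    v,u=np.mgrid[:d.shape[0],:d.shape[1]]
    P=np.stack([(u-K[0,2])/K[0,0]*d,-(v-K[1,2])/K[1,1]*d,-d],-1)
    return P@T[:3,:3].T+T[:3,3]
def save(n,f):
    p,d,K,T,c=grab(n); cv2.imwrite('pics/'+f+'.png',p[...,::-1]); np.savez('pics/'+f+'.npz',p=p,d=d,K=K,T=T)
    return c
E
python3 - <<'E'
from h import *
for n in ('side','top','wrist'):
    c=save(n,n+'0'); print({k:(np.round(v,3).tolist() if not isinstance(v,str) else v) for k,v in c.items()})
print(env.state())
E
```

```text
{'intrinsics': [[472.447, 0.0, 282.912], [0.0, 472.447, 209.562], [0.0, 0.0, 1.0]], 'cam_to_world': [[-0.964, 0.131, -0.232, 355.551], [-0.266, -0.499, 0.825, 847.582], [-0.008, 0.857, 0.516, 733.916], [0.0, 0.0, 0.0, 1.0]]}
{'intrinsics': [[432.678, 0.0, 284.257], [0.0, 432.678, 202.72], [0.0, 0.0, 1.0]], 'cam_to_world': [[-0.003, 0.999, -0.049, 549.145], [-1.0, -0.002, 0.023, 12.063], [0.023, 0.049, 0.999, 1345.042], [0.0, 0.0, 0.0, 1.0]]}
{'intrinsics': [[341.686, 0.0, 282.537], [0.0, 341.686, 211.348], [0.0, 0.0, 1.0]], 'T_tool_cam': [[0.001, 0.956, 0.292, 82.461], [1.0, -0.001, 0.001, -0.351], [0.001, 0.292, -0.956, 19.827], [0.0, 0.0, 0.0, 1.0]]}
{'t': 0.15, 'joints': array([-1.38961176e+00,  4.91397727e-01,  1.55928076e+00, -7.88061855e-06,
        1.09169963e+00, -1.05585245e-01]), 'qvel': array([-0.00101535, -0.00115671,  0.00062725, -0.00030937, -0.00023348,
        0.00101919]), 'tau': array([-3.61944221e-04, -6.12897134e+01, -2.58280671e+01,  6.92391861e-02,
        4.73081705e-02, -6.62538491e-05]), 'eef_pos': array([ 176.81211248, -599.45341154,  404.32033356]), 'tcp_rot': array([-3.14081083e+00, -7.58271483e-05,  2.86773419e-01]), 'ft_force': array([-0.31260769, -0.20760119,  0.32213968]), 'moment': array([-0.03064533,  0.00097085, -0.02050733]), 'grip_force': 0.0, 'opening': 0.9959394036223993}
```

View pics/top0.png

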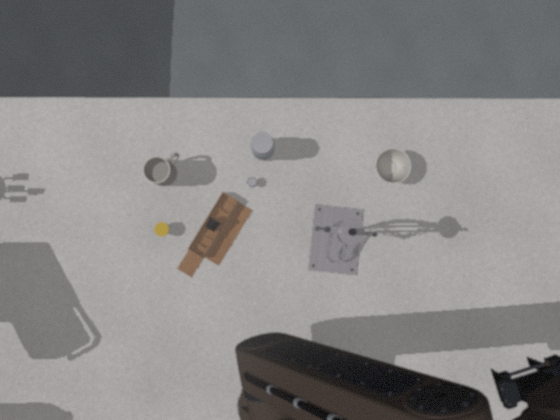

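View pics/side0.png

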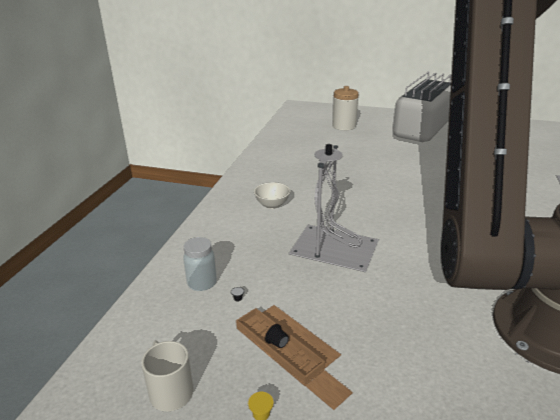

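Run:
```python
from h import *
a=np.load('pics/top0.npz'); P=pts(a['d'],a['K'],a['T']); p=a['p'].astype(int)
b=np.load('pics/side0.npz'); Q=pts(b['d'],b['K'],b['T']); q=b['p'].astype(int)
print('table z',np.median(P[300:330,20:60,2]), np.median(P[180:200,300:310,2]))
# base plate by height 1.5..15 mm or colour
hsv=cv2.cvtColor(a['p'],cv2.COLOR_RGB2HSV).astype(int)
m=np.zeros(p.shape[:2],bool); m[200:280,300:375]=True
print(np.percentile(P[m][:,2],[5,25,50,75,95,100]))
g=p.sum(2)/3
print('plate/table grey',g[265,330],g[210,325],g[265,290])
# knob
for n,PP,pp,(r0,r1,c0,c1) in (('top',P,p,(220,245,335,375)),('side',Q,q,(138,170,310,350))):
    s=PP[r0:r1,c0:c1].reshape(-1,3); col=pp[r0:r1,c0:c1].reshape(-1,3).max(1)
    k=(s[:,2]>270)&(s[:,2]<300); print(n,'knob',k.sum(),s[k].mean(0) if k.any() else '',s[k].min(0),s[k].max(0))
    k=(s[:,2]>255)&(s[:,2]<270); print(n,'disc',k.sum(),s[k].mean(0),(s[k].min(0)+s[k].max(0))/2,s[k].max(0)-s[k].min(0))
# plate min area rect in side+top
for n,PP,pp,(r0,r1,c0,c1) in (('top',P,p,(195,285,300,375)),):
    gg=pp.sum(2)/3; mm=np.zeros(gg.shape,np.uint8); mm[r0:r1,c0:c1]=((gg<140)&(PP[...,2]<25))[r0:r1,c0:c1]
    mm=cv2.morphologyEx(mm,cv2.MORPH_CLOSE,np.ones((3,3))); mm=cv2.morphologyEx(mm,cv2.MORPH_OPEN,np.ones((7,7)))
    print(mm.sum()); r=cv2.minAreaRect(PP[mm>0][:,:2].astype(np.float32)); print(r, cv2.boxPoints(r))
# carton brown
mm=np.zeros(g.shape,np.uint8); mm[185:285,170:260]=((hsv[...,1]>90)&(hsv[...,0]<25))[185:285,170:260]
H=P[mm>0]; w=H[(H[:,2]>15)]; print('carton',len(H),len(w)); print(cv2.minAreaRect(w[:,:2].astype(np.float32)))
for n,PP,pp,(r0,r1,c0,c1) in (('top',P,p,(212,232,202,225)),('side',Q,q,(318,355,260,295))):
    s=PP[r0:r1,c0:c1].reshape(-1,3); k=(pp[r0:r1,c0:c1].reshape(-1,3).max(1)<60); print(n,'pod',k.sum(),s[k].mean(0),s[k].max(0),s[k].min(0))
c1=cv2.resize(a['p'][185:285,170:260],None,fx=4,fy=4,interpolation=3)
c2=cv2.resize(a['p'][195:285,300:380],None,fx=4,fy=4,interpolation=3)
c3=cv2.resize(b['p'][290:410,230:360],None,fx=3,fy=3,interpolation=3)
o=np.zeros((600,800,3),np.uint8)
o[:200*2,:360]=c1; o[:360,380:700]=c2
cv2.imwrite('pics/crop1.png',o[:420,:720,::-1])
c4=cv2.resize(b['p'][135:275,285:385],None,fx=4,fy=4,interpolation=3)
c3=cv2.resize(b['p'][290:400,230:320],None,fx=4,fy=4,interpolation=3)
o[:]=0;o[:560,:400]=c4;o[:440,410:770]=c3
cv2.imwrite('pics/crop2.png',o[...,::-1])
```

```text
table z 0.39751960527723895 -0.9577679206070115
[-3.50735009e+00 -1.39219037e-01  2.66061044e+00  6.19314387e+00
  2.65704733e+02  1.34504198e+03]
plate/table grey 139.0 137.33333333333334 166.0
top knob 49 [ 531.20890293 -179.93693647  286.38259025] [ 523.83482557 -206.21461374  271.78652207] [ 538.72288097 -171.42440022  292.29082703]
top disc 536 [ 529.69430533 -180.14896554  264.78594112] [ 528.54221339 -189.06947904  262.50293842] [60.0603198  99.20659741 14.98979854]
side knob 66 [ 530.54536122 -174.35049956  281.2819348 ] [ 523.17778535 -186.89844162  270.04661335] [ 539.94334866 -168.76266787  288.96152995]
side disc 327 [ 531.27425129 -168.14202575  264.01060732] [ 531.59122474 -178.7749885   262.34699972] [ 65.35341277 136.77588536  14.45455635]
2225
((508.5598449707031, -121.72026062011719), (275.17706298828125, 200.5767059326172), 83.33731079101562) [[ 392.98523   -246.74373  ]
 [ 592.20734   -270.01544  ]
 [ 624.13446      3.3032074]
 [ 424.91235     26.57492  ]]
carton 1012 20
((544.3624267578125, 154.69602966308594), (104.51053619384766, 265.6046447753906), 23.399213790893555)
top pod 32 [546.51200794 194.53406212  43.35203875] [564.80813018 208.00716717  50.21372386] [534.75579769 183.25917016  35.37348663]
side pod 322 [553.22144716 208.6051647   43.58768246] [574.50361598 847.58157351 733.91590609] [3.55551381e+02 1.38008123e+02 2.97320675e-01]
```

View pics/crop1.png

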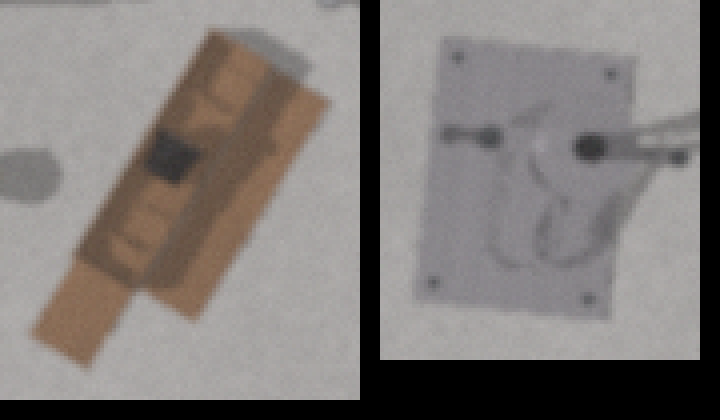

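View pics/crop2.png

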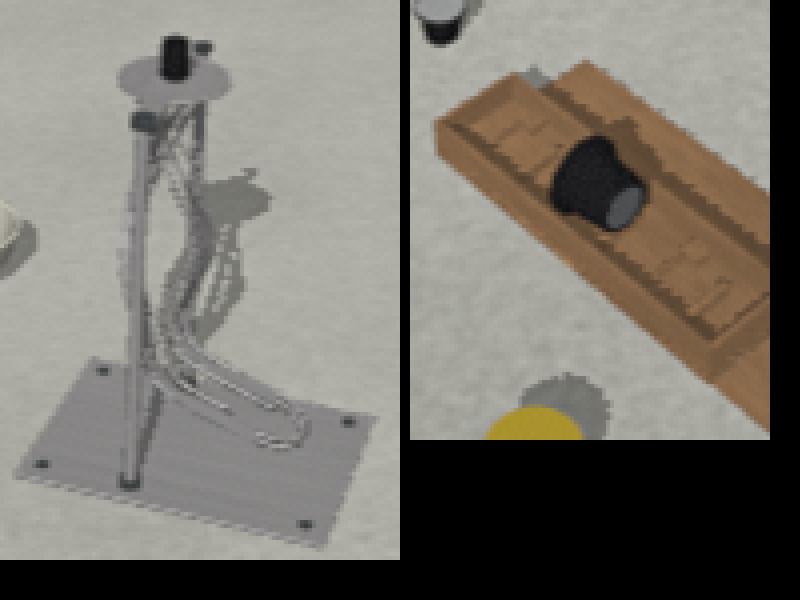

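Top view: the dispenser base is around (337,240), with its front towards the robot, yaw ≈ -0.1, and the knob at (352,232). The carton is at (215,235). Its black pod is at (213,224), with the small grey end facing the carton's front at lower left (-x,+y). The look-alikes are at (252,182) and, in yellow, (162,230). Next I'll move above the dispenser.

Emit:
carry_out:
  series:
    - [0, 0, -0.05, 0, 1]
    - [0, 0, -0.1, 0, 1]
    - [0.03, -0.02, -0.14, -4, 1]
    - [0.065, -0.043, -0.17, -9, 1]
    - [0.1, -0.067, -0.19, -15, 1]
    - [0.14, -0.093, -0.216, -21, 1]
    - [0.18, -0.12, -0.216, -27, 1]
    - [0.22, -0.147, -0.216, -33, 1]
    - [0.26, -0.173, -0.216, -39, 1]
    - [0.3, -0.2, -0.216, -45, 1]
    - [0.34, -0.227, -0.216, -51, 1]
    - [0.38, -0.253, -0.216, -57, 1]
    - [0.42, -0.28, -0.216, -63, 1]
    - [0.46, -0.306, -0.216, -67.8, 0.6]
    - [0.46, -0.306, -0.216, -67.8, 0.6]
    - [0.46, -0.306, -0.216, -67.8, 0.6]

```text
t: 2.15
eef_pos: [531.4, -176.0, 620.5]
tcp_rot: [-3.141, 0.0, 1.47]
ft_force: [-0.1, -0.8, 0.8]
opening: 0.741
grip_force: 0.0
```

Run:
```python
from h import *
s=env.state(); print(s['t'],s['eef_pos'],s['tcp_rot'],s['joints'],s['opening'])
save('wrist','w1'); save('top','t1')
a=np.load('pics/w1.npz'); P=pts(a['d'],a['K'],a['T'])
v,u=np.where((P[...,2]>284)&(P[...,2]<294)&(a['d']>200)); print(len(u),u.min(),u.max(),v.min(),v.max(),P[v,u].mean(0))
```

```text
2.15 [ 531.35126206 -175.96179698  620.49379293] [-3.14104437e+00  1.41029778e-04  1.46987776e+00] [-4.37755446e-01  2.53855368e-01  1.36411672e+00 -3.14657507e-04
  1.52409143e+00 -3.36822075e-01] 0.7410979041649245
271 273 291 193 211 [ 530.00025895 -178.39155433  288.82626347]
```

View pics/w1.png

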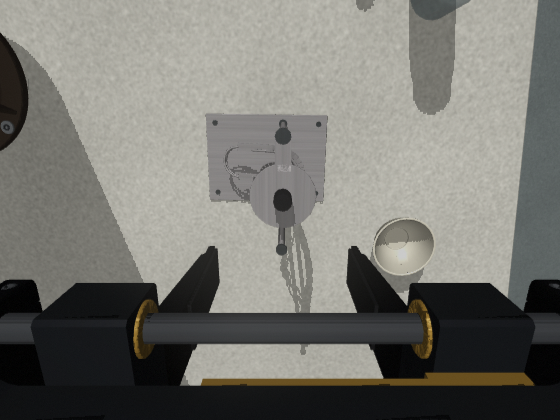

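The wrist view shows the knob at (283,200), the left (hinge) post top at (283,133), the right post at (281,249) and the base corners at (206,114) and (327,114). Next I'll measure the yaw and the knob.

Run:
```python
from h import *
a=np.load('pics/w1.npz'); P=pts(a['d'],a['K'],a['T']); p=a['p']
def c(r0,r1,c0,c1,z0,z1):
    q=P[r0:r1,c0:c1].reshape(-1,3); k=(q[:,2]>z0)&(q[:,2]<z1); q=q[k]; return len(q),q.mean(0).round(1),((q.max(0)+q.min(0))/2).round(1)
print('knob',c(185,218,265,300,284,295)); print('disc',c(155,230,245,325,259,270)); 
print('lpost',c(124,143,272,294,225,300)); print('rpost',c(241,256,274,290,225,300))
print(np.percentile(P[124:143,272:294,2],[50,75,90,99]),np.percentile(P[241:256,274:290,2],[50,75,90,99]))
g=cv2.cvtColor(p,cv2.COLOR_RGB2GRAY); m=np.zeros(g.shape,np.uint8); z=P[...,2]
print('grey',g[160,215],g[160,195],z[160,215])
sub=(cv2.GaussianBlur(g,(3,3),0)<150)&(z<12)&(z>-8); m[105:215,200:335]=sub[105:215,200:335]
m=cv2.morphologyEx(m,cv2.MORPH_OPEN,np.ones((5,5))); n,l,st,_=cv2.connectedComponentsWithStats(m); i=1+st[1:,4].argmax(); print(st[i])
r=cv2.minAreaRect(P[l==i][:,:2].astype(np.float32)); print(r,cv2.boxPoints(r).round(1).tolist())
# edges by pixel: rear/front/left
K,T=a['K'],a['T']
def ray(u,v,z):
    d=T[:3,:3]@np.array([(u-K[0,2])/K[0,0],-(v-K[1,2])/K[1,1],-1]); o=T[:3,3]; return (o+d*(z-o[2])/d[2]).round(1)
for uv in ((206,114),(327,114),(323.5,203),(209,203)): print(uv,ray(*uv,5))
# top camera check
a=np.load('pics/t1.npz')
```

```text
knob (271, array([ 530. , -178.4,  288.8]), array([ 529.8, -178.6,  287.9]))
disc (3158, array([ 530.3, -176. ,  265.2]), array([ 530. , -174.7,  266.1]))
lpost (215, array([ 536.2, -119.2,  266.1]), array([ 536. , -118.9,  265.6]))
rpost (129, array([ 522.6, -237.4,  259.9]), array([ 522.5, -238. ,  252.8]))
[264.43883178 266.22410845 266.75314718 267.68799229] [252.77998352 261.81893151 262.46399949 263.70719713]
grey 135 179 3.909766090383414
[ 206  114  122   89 5886]
((502.2521667480469, -178.1116180419922), (154.7305145263672, 205.92465209960938), 83.95657348632812) [[391.70001220703125, -244.1999969482422], [596.5, -265.8999938964844], [612.7999877929688, -112.0], [408.0, -90.30000305175781]]
(206, 114) [409.7 -91.1   5. ]
(327, 114) [ 611.6 -111.4    5. ]
(323.5, 203) [ 595.7 -265.4    5. ]
(209, 203) [ 389.5 -244.8    5. ]
```

Emit:
carry_out:
  series:
    - [-0.0026, -0.001, 0.03, 0.4, 0.6]
    - [-0.0026, -0.001, 0.07, 0.4, 0.6]
    - [-0.0026, -0.001, 0.11, 0.4, 0.6]
    - [-0.0026, -0.001, 0.135, 0.4, 0.6]
    - [-0.0026, -0.001, 0.15, 0.4, 0.6]
    - [-0.0026, -0.001, 0.16, 0.4, 0.6]
    - [-0.0026, -0.001, 0.16, 0.4, 0.3]
    - [-0.0026, -0.001, 0.16, 0.4, 0.27]
    - [-0.0026, -0.001, 0.16, 0.4, 0.27]
    - [-0.0026, -0.001, 0.16, 0.4, 0.27]

```text
t: 3.5
eef_pos: [530.2, -178.3, 461.1]
tcp_rot: [3.141, 0.0, 1.463]
ft_force: [-0.0, 0.4, -0.1]
opening: 0.284
grip_force: 0.0
```

Emit:
carry_out:
  series:
    - [0.0007, 0.0094, 0, -9, 0.27]
    - [0.0029, 0.0185, 0, -18, 0.27]
    - [0.0065, 0.0272, 0, -27, 0.27]
    - [0.0115, 0.0353, 0, -36, 0.27]
    - [0.0176, 0.0424, 0, -45, 0.27]
    - [0.0247, 0.0485, 0, -54, 0.27]
    - [0.0328, 0.0535, 0, -63, 0.27]
    - [0.0415, 0.0571, 0, -72, 0.27]
    - [0.0506, 0.0593, 0, -81, 0.27]
    - [0.06, 0.06, 0, -90, 0.27]
    - [0.0694, 0.0593, 0, -99, 0.27]
    - [0.0735, 0.0585, 0, -103, 0.27]
    - [0.0735, 0.0585, 0, -103, 0.27]
    - [0.0735, 0.0585, 0, -103, 0.45]
    - [0.0735, 0.0585, 0, -103, 0.5]
    - [0.0735, 0.0585, -0.04, -103, 0.5]
    - [0.0735, 0.0585, -0.1, -103, 0.5]
    - [0.0735, 0.0585, -0.14, -103, 0.5]

```text
t: 5.75
eef_pos: [595.9, -111.6, 603.5]
tcp_rot: [-3.141, 0.002, -3.023]
ft_force: [-0.3, -0.2, -0.3]
opening: 0.496
grip_force: 0.0
```

Run:
```python
from h import *
s=env.state(); print(s['t'],s['eef_pos'],s['tcp_rot'],s['joints'])
save('side','s2'); save('wrist','w2')
for n in ('s2','w2'):
    a=np.load('pics/%s.npz'%n); P=pts(a['d'],a['K'],a['T']); m=(P[...,2]>283)&(P[...,2]<294)&(abs(P[...,0]-570)<60)&(abs(P[...,1]+120)<80)
    if m.any(): k=P[m].mean(0); print(n,m.sum(),k,np.arctan2(*(lambda d:(d@[.994,-.108],-(d@[.108,.994])))(k[:2]-[536.2,-119])))
```

```text
5.75 [ 595.85178283 -111.55464539  603.54370399] [-3.14058215e+00  2.18835110e-03 -3.02322350e+00] [-2.93994121e-01  3.37521497e-01  1.28693642e+00 -4.88395117e-05
  1.51472484e+00 -1.98315582e+00]
s2 34 [ 596.52503491 -111.05663529  286.6510608 ] 1.8099465715045002
w2 302 [ 595.19371898 -114.12923252  288.73994487] 1.7614010127036104
```

Emit:
carry_out:
  series:
    - [0, 0.01, 0, 7, 0.6]
    - [0, 0.03, 0, 17, 0.7]
    - [0, 0.06, 0, 27, 0.8]
    - [0.001, 0.09, 0, 37, 0.8]
    - [0.002, 0.12, 0, 47, 0.8]
    - [0.003, 0.15, 0.01, 57, 0.8]
    - [0.004, 0.18, 0.02, 67, 0.8]
    - [0.005, 0.21, 0.035, 77, 0.8]
    - [0.006, 0.24, 0.05, 87, 0.8]
    - [0.007, 0.27, 0.07, 97, 0.8]
    - [0.008, 0.295, 0.085, 107, 0.8]
    - [0.009, 0.31, 0.095, 117, 0.8]
    - [0.009, 0.312, 0.1, 127, 0.8]
    - [0.009, 0.312, 0.1, 127.2, 0.8]
    - [0.009, 0.312, 0.1, 127.2, 0.8]

```text
t: 7.72
eef_pos: [550.3, 196.9, 500.5]
tcp_rot: [-3.141, 0.0, 1.044]
ft_force: [0.1, -0.6, 0.2]
opening: 0.799
grip_force: 0.0
```

Run:
```python
from h import *
s=env.state(); print(s['t'],s['eef_pos'],s['tcp_rot'],s['joints'])
save('wrist','w3')
a=np.load('pics/w3.npz'); P=pts(a['d'],a['K'],a['T']); p=a['p'].astype(int)
m=(P[...,2]>25)&(P[...,2]<60)&(p.max(2)<110)&(abs(P[...,0]-550)<60)&(abs(P[...,1]-195)<60)
q=P[m]; print(m.sum(),q.mean(0),np.where(m)[1].mean(),np.where(m)[0].mean())
r=cv2.minAreaRect(q[:,:2].astype(np.float32)); print(r,cv2.boxPoints(r).round(1).tolist())
hsv=cv2.cvtColor(a['p'],cv2.COLOR_RGB2HSV); z=P[...,2]
b=(hsv[...,1]>80)&(hsv[...,0]<25)&(z>19)&(z<30)&(np.hypot(P[...,0]-550,P[...,1]-195)<140)
r=cv2.minAreaRect(P[b][:,:2].astype(np.float32)); print('walls',b.sum(),r,cv2.boxPoints(r).round(1).tolist())
```

```text
7.725 [550.29468575 196.93880874 500.52422537] [-3.14146191e+00  3.01607531e-04  1.04401252e+00] [ 2.30703351e-01  3.51488978e-01  1.52642439e+00 -1.35640450e-04
  1.26398151e+00  7.57528162e-01]
674 [551.32502191 201.76025256  43.67530681] 282.11127596439167 170.36646884272997
((549.750732421875, 193.48123168945312), (49.3074836730957, 41.41523361206055), 72.65685272216797) [[522.5999755859375, 176.10000610351562], [562.2000122070312, 163.8000030517578], [576.9000244140625, 210.8000030517578], [537.2999877929688, 223.1999969482422]]
walls 1078 ((570.1619873046875, 235.9466094970703), (137.3050537109375, 204.32693481445312), 58.78356170654297) [[447.20001220703125, 230.1999969482422], [622.0, 124.30000305175781], [693.0999755859375, 241.6999969482422], [518.4000244140625, 347.6000061035156]]
```

View pics/w3.png

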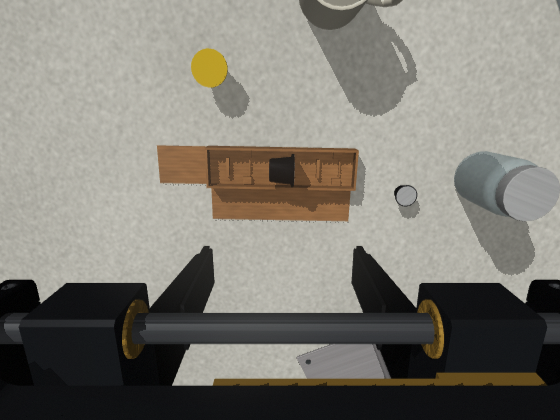

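The wrist view shows the pod at (281,170): rim on the right (x≈293), small end on the left (x≈269). The carton is nearly aligned with the tool. I'll refine the numbers.

Run:
```python
from h import *
a=np.load('pics/w3.npz'); P=pts(a['d'],a['K'],a['T']); p=a['p'].astype(int); K,T=a['K'],a['T']
def ray(u,v,z):
    d=T[:3,:3]@np.array([(u-K[0,2])/K[0,0],-(v-K[1,2])/K[1,1],-1]); o=T[:3,3]; return o+d*(z-o[2])/d[2]
g=p.max(2); dk=(g<60); 
n,l,st,_=cv2.connectedComponentsWithStats(dk[145:195,255:305].astype(np.uint8)); i=1+st[1:,4].argmax(); print('pod bbox',st[i]+np.array([255,145,0,0,0]))
M=l==i; q=P[145:195,255:305][M]; e=np.array([np.sin(1.044),-np.cos(1.044)]); f=np.array([np.cos(1.044),np.sin(1.044)])
q=q[q[:,2]>15]; print('along',np.percentile(q[:,:2]@e,[0,2,50,98,100]),'across',np.percentile(q[:,:2]@f,[0,2,98,100]),'z',np.percentile(q[:,2],[2,98,100]))
top=q[q[:,2]>44]; print('crest across',(top[:,:2]@f).mean(), len(top))
hsv=cv2.cvtColor(a['p'],cv2.COLOR_RGB2HSV); z=P[...,2]
b=np.zeros(z.shape,bool); b[140:195,200:362]=((z>20)&(z<30)&(hsv[...,1]>60))[140:195,200:362]
r=cv2.minAreaRect(P[b][:,:2].astype(np.float32)); print('walls',b.sum(),r,(np.array(r[0])@e,np.array(r[0])@f))
t=np.array([550.3,196.9]); print('tcp',t@e,t@f)
```

```text
pod bbox [269 154  26  33 651]
along [357.98564261 358.30865331 375.02588274 389.15105858 390.52361945] across [430.27530701 434.13909476 467.76680938 529.72096379] z [ 33.09629523  51.83917658 480.67229106]
crest across 450.92044407375073 393
walls 1040 ((548.9933471679688, 200.92677307128906), (55.46378707885742, 204.41903686523438), 58.78356170654297) (np.float64(373.5427684479814), np.float64(449.70108240001935))
tcp 376.6967951735304 446.8771917495804
```

Emit:
carry_out:
  series:
    - [0.003, -0.0029, 0.05, 1, 0.7]
    - [0.003, -0.0029, 0.1, 1, 0.7]
    - [0.003, -0.0029, 0.15, 1, 0.7]
    - [0.003, -0.0029, 0.2, 1, 0.7]
    - [0.003, -0.0029, 0.24, 1, 0.7]
    - [0.003, -0.0029, 0.27, 1, 0.7]
    - [0.003, -0.0029, 0.285, 1, 0.7]
    - [0.003, -0.0029, 0.293, 1, 0.7]
    - [0.003, -0.0029, 0.293, 1, 0.7]
    - [0.003, -0.0029, 0.293, 1, 0.5]
    - [0.003, -0.0029, 0.293, 1, 0.4]
    - [0.003, -0.0029, 0.293, 1, 0.3]
    - [0.003, -0.0029, 0.293, 1, 0.2]
    - [0.003, -0.0029, 0.293, 1, 0.2]
    - [0.003, -0.0029, 0.293, 1, 0.2]
    - [0.003, -0.0029, 0.293, 1, 0.2]

```text
t: 9.78
eef_pos: [549.3, 201.2, 207.7]
tcp_rot: [3.142, 0.0, 1.023]
ft_force: [-0.8, 0.9, 1.7]
opening: 0.333
grip_force: 30.0
```

Emit:
carry_out:
  series:
    - [0, 0, -0.02, 0, 0.2]
    - [0, 0, -0.06, 0, 0.2]
    - [0, 0, -0.11, 0, 0.2]
    - [0, 0, -0.16, 0, 0.2]
    - [0, 0, -0.21, 0, 0.2]
    - [0, 0, -0.26, 0, 0.2]
    - [-0.014, 0.007, -0.3, 0, 0.2]
    - [-0.041, 0.02, -0.312, -2, 0.2]
    - [-0.075, 0.037, -0.312, -4.5, 0.2]
    - [-0.112, 0.055, -0.312, -7, 0.2]
    - [-0.149, 0.073, -0.312, -10, 0.2]
    - [-0.186, 0.092, -0.312, -13, 0.2]
    - [-0.223, 0.11, -0.312, -16, 0.2]
    - [-0.26, 0.128, -0.312, -19, 0.2]
    - [-0.293, 0.145, -0.312, -22, 0.2]
    - [-0.32, 0.158, -0.312, -24, 0.2]
    - [-0.334, 0.165, -0.312, -25.2, 0.2]
    - [-0.3405, 0.168, -0.312, -25.2, 0.2]
    - [-0.3405, 0.168, -0.312, -25.2, 0.2]

```text
t: 12.15
eef_pos: [515.4, -176.9, 519.6]
tcp_rot: [-3.141, -0.0, 1.462]
ft_force: [0.7, 0.1, -1.4]
opening: 0.336
grip_force: 30.0
```

Run:
```python
from h import *
s=env.state(); print(s['t'],s['eef_pos'],s['tcp_rot'],s['opening'])
save('wrist','w4'); save('side','s4')
a=np.load('pics/w4.npz'); b=np.load('pics/s4.npz')
c1=cv2.resize(a['p'][90:330,160:400],None,fx=1.6,fy=1.6,interpolation=3)
c2=cv2.resize(b['p'][70:270,280:400],(330,550),interpolation=3)
o=np.zeros((560,800,3),np.uint8); o[:384,:384]=c1; o[:550,400:730]=c2; cv2.imwrite('pics/c4.png',o[...,::-1])
P=pts(a['d'],a['K'],a['T']); z=P[...,2]; p=a['p'].max(2)
m=(z>265)&(z<300+60)&(p<80)&(np.hypot(P[...,0]-515,P[...,1]+177)<30); print('pod seen',m.sum(),P[m].mean(0) if m.any() else '')
```

```text
12.15 [ 515.39171656 -176.94570094  519.61653618] [-3.14141767e+00 -5.51145840e-05  1.46230635e+00] 0.3364187336439547
pod seen 4855 [ 515.08246773 -169.31490909  353.32610701]
```

View pics/c4.png

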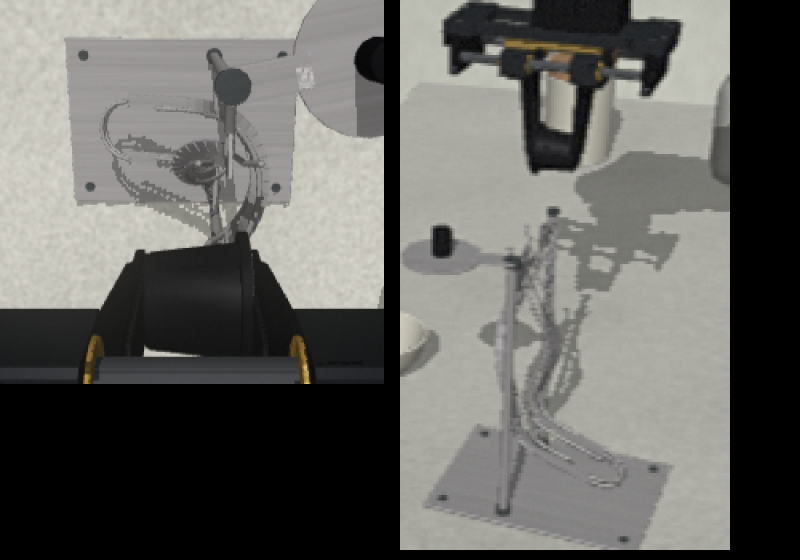

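The pod is held with its rim (right) towards the dispenser's back and its small end to the front. The cover is clear, so I'll lower it.

Emit:
carry_out:
  series:
    - [0, 0, 0.02, 0, 0.2]
    - [0, 0, 0.04, 0, 0.2]
    - [0, 0, 0.055, 0, 0.2]
    - [0, 0, 0.065, 0, 0.2]
    - [0, 0, 0.071, 0, 0.2]
    - [0, 0, 0.074, 0, 0.2]
    - [0, 0, 0.074, 0, 0.2]
    - [0, 0, 0.074, 0, 0.2]

```text
t: 13.25
eef_pos: [515.4, -177.0, 446.1]
tcp_rot: [3.141, 0.0, 1.463]
ft_force: [-0.1, -0.1, -0.4]
opening: 0.336
grip_force: 30.0
```

Emit:
carry_out:
  series:
    - [0, 0, 0, 0, 0.6]
    - [0, 0, 0, 0, 0.6]
    - [0, 0, 0, 0, 0.6]
    - [0, 0, 0, 0, 0.6]
    - [0, 0, 0, 0, 0.6]
    - [0, 0, 0, 0, 0.6]
    - [0, 0, 0, 0, 0.6]
    - [0, 0, 0, 0, 0.6]
    - [0, 0, -0.03, 0, 0.6]
    - [0, 0, -0.08, 0, 0.6]
    - [0, 0, -0.13, 0, 0.6]
    - [0, 0, -0.15, 0, 0.6]

```text
t: 14.75
eef_pos: [515.0, -176.7, 598.7]
tcp_rot: [3.138, 0.001, 1.463]
ft_force: [0.7, 0.6, -0.7]
opening: 0.601
grip_force: 0.0
```

Run:
```python
from h import *
s=env.state(); print(s['t'],s['eef_pos'],s['tcp_rot'],s['joints'])
save('wrist','w5'); save('side','s5')
a=np.load('pics/w5.npz'); b=np.load('pics/s5.npz')
c1=cv2.resize(a['p'][90:330,160:420],None,fx=1.5,fy=1.5,interpolation=3)
c2=cv2.resize(b['p'][120:270,280:390],(400,545),interpolation=3)
o=np.zeros((560,800,3),np.uint8); o[:360,:390]=c1; o[:545,400:]=c2; cv2.imwrite('pics/c5.png',o[...,::-1])
P=pts(a['d'],a['K'],a['T']); m=(P[...,2]>283)&(P[...,2]<294)&(abs(P[...,0]-590)<40)&(abs(P[...,1]+120)<60); print(m.sum(),P[m].mean(0))
```

```text
14.75 [ 514.98805976 -176.68443219  598.74701672] [3.13779861e+00 1.44656318e-03 1.46320644e+00] [-4.51824719e-01  2.34108757e-01  1.44426669e+00 -8.17997704e-05
  1.45915756e+00 -3.44228624e-01]
385 [ 595.13841317 -113.87415705  288.81110192]
```

View pics/c5.png

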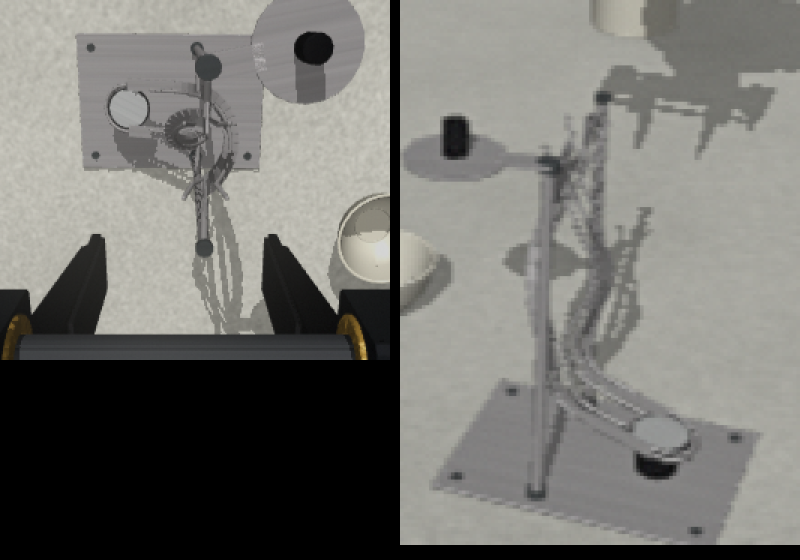

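The pod rests at the pick-up end, lid up: lid at (660,432) in the side crop and (128,107) in the wrist crop. Next I'll shut the cover.

Emit:
carry_out:
  series:
    - [0.007, 0.007, 0, -10, 0.6]
    - [0.014, 0.014, 0, -20, 0.6]
    - [0.021, 0.022, 0, -30, 0.6]
    - [0.029, 0.03, 0, -40, 0.6]
    - [0.036, 0.037, 0, -50, 0.6]
    - [0.043, 0.044, 0, -60, 0.6]
    - [0.05, 0.052, 0, -70, 0.6]
    - [0.057, 0.059, 0, -80, 0.6]
    - [0.064, 0.066, 0, -90, 0.6]
    - [0.07, 0.072, 0, -98, 0.6]
    - [0.0715, 0.073, 0, -101.4, 0.6]
    - [0.0715, 0.073, 0.03, -101.4, 0.6]
    - [0.0715, 0.073, 0.07, -101.4, 0.6]
    - [0.0715, 0.073, 0.105, -101.4, 0.6]
    - [0.0715, 0.073, 0.128, -101.4, 0.6]
    - [0.0715, 0.073, 0.138, -101.4, 0.6]
    - [0.0715, 0.073, 0.138, -101.4, 0.35]
    - [0.0715, 0.073, 0.138, -101.4, 0.27]
    - [0.0715, 0.073, 0.138, -101.4, 0.27]
    - [0.0715, 0.073, 0.138, -101.4, 0.27]

```text
t: 17.35
eef_pos: [595.7, -113.7, 458.0]
tcp_rot: [-3.141, 0.0, -3.05]
ft_force: [0.1, 0.3, 0.7]
opening: 0.287
grip_force: 0.0
```

Emit:
carry_out:
  series:
    - [0, 0, -0.002, 0, 0.27]
    - [0.0009, -0.0104, -0.002, 10, 0.27]
    - [0.0036, -0.0205, -0.002, 20, 0.27]
    - [0.008, -0.03, -0.002, 30, 0.27]
    - [0.014, -0.0386, -0.002, 40, 0.27]
    - [0.0214, -0.046, -0.002, 50, 0.27]
    - [0.03, -0.052, -0.002, 60, 0.27]
    - [0.0395, -0.0564, -0.002, 70, 0.27]
    - [0.0496, -0.0591, -0.002, 80, 0.27]
    - [0.06, -0.06, -0.002, 90, 0.27]
    - [0.0673, -0.0596, -0.002, 97, 0.27]
    - [0.0719, -0.0588, -0.002, 101.4, 0.27]
    - [0.0719, -0.0588, -0.002, 101.4, 0.27]
    - [0.0719, -0.0588, -0.002, 101.4, 0.15]
    - [0.0719, -0.0588, -0.002, 101.4, 0.15]
    - [0.0719, -0.0588, -0.002, 101.4, 0.15]
    - [0.0719, -0.0588, -0.002, 101.4, 0.15]

```text
t: 19.48
eef_pos: [529.8, -178.9, 459.9]
tcp_rot: [3.14, 0.0, 1.463]
ft_force: [5.2, -0.8, -0.3]
opening: 0.18
grip_force: 30.0
```

Emit:
carry_out:
  series:
    - [0, -0.001, 0, 0, 0.15]
    - [0, -0.001, 0, 0, 0.15]

```text
t: 19.73
eef_pos: [529.2, -178.8, 459.9]
tcp_rot: [3.138, 0.0, 1.463]
ft_force: [11.2, -2.2, -2.8]
opening: 0.181
grip_force: 30.0
```

Force rises, so the cover is on its stop. I'll release and lift straight up.

Emit:
carry_out:
  series:
    - [0, 0, 0, 0, 0.35]
    - [0, 0, 0, 0, 0.5]
    - [0, 0, 0, 0, 0.6]
    - [0, 0, 0, 0, 0.6]
    - [0, 0, -0.03, 0, 0.6]
    - [0, 0, -0.08, 0, 0.6]
    - [0, 0, -0.13, 0, 0.6]
    - [0, 0, -0.17, 0, 0.6]
    - [0, 0, -0.17, 0, 0.6]

```text
t: 20.85
eef_pos: [527.9, -178.4, 632.5]
tcp_rot: [3.137, 0.002, 1.463]
ft_force: [-1.1, 0.4, -1.2]
opening: 0.599
grip_force: 0.0
```

Run:
```python
from h import *
s=env.state(); print(s['t'],s['eef_pos'],s['ft_force'])
save('wrist','w6'); save('side','s6')
a=np.load('pics/w6.npz'); b=np.load('pics/s6.npz')
P=pts(a['d'],a['K'],a['T']); m=(P[...,2]>284)&(P[...,2]<294)&(abs(P[...,0]-530)<40)&(abs(P[...,1]+178)<60)&(a['d']>200); k=P[m].mean(0); d=k[:2]-[536.2,-119]; print(m.sum(),k,'q',np.arctan2(d@[.994,-.108],-(d@[.108,.994])))
o=np.zeros((560,800,3),np.uint8); o[:360,:390]=cv2.resize(a['p'][90:330,160:420],None,fx=1.5,fy=1.5); o[:545,400:]=cv2.resize(b['p'][120:270,280:390],(400,545)); cv2.imwrite('pics/c6.png',o[...,::-1])
```

```text
20.85 [ 527.90211537 -178.41969162  632.51993243] [-1.08094308  0.37963008 -1.16278702]
254 [ 529.52760375 -178.28939612  288.79824398] q -0.0038405620912880176
```

View pics/c6.png

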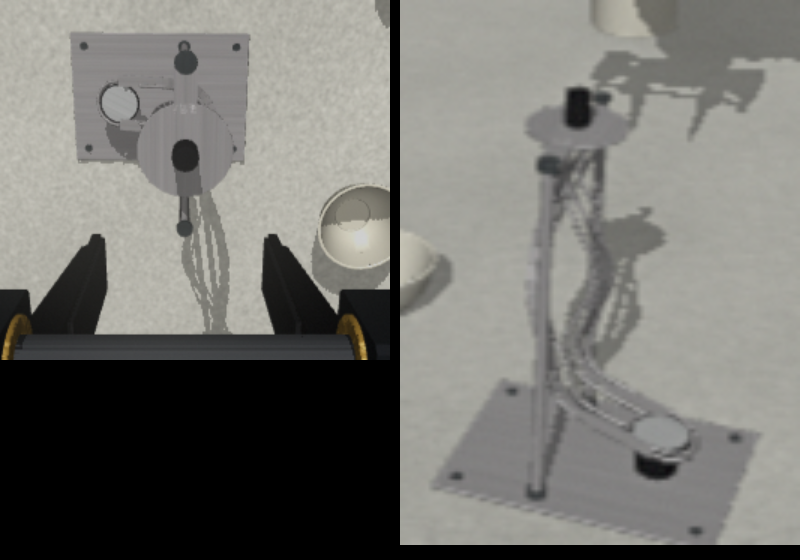

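The cover is shut, with its knob at (185,155) in the wrist crop. The pod lies lid up at the pick-up end, and the arm is clear.

```bash
python3 -c "
from cell import env
print(env.job_done())"
```

```text
the job is handed in; nothing more can be done
None
```

I handed the job in at about 21 s: the pod lies lid up at the pick-up end, the cover is shut on its stop, and the mug, jar and bowl were left alone; no verdict was returned.

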